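# Fill the slack in a test nest and hold the board down on its pins

## Robot

A 6-joint arm with a two-finger parallel gripper is mounted at the origin on the work surface. World frame = base frame: x ahead of the robot, y to its left, z up, the work surface at z = 0. Lengths are in m, angles in rad, forces in N, time in s.
With the tool pointing down it reaches from about 0.275 to 0.725 m from the base axis. Payload 5.6 kg.
Tool frame: the origin (TCP) lies on the front face of the gripper's body, between the roots of the fingers; the fingertips stand 73 mm ahead of it and the grasp point (between the pads) lies 54 mm ahead of it (manip.grip_depth is the z of the grasp point in the tool frame, in m); z points along the fingers, y is the direction in which the jaws open and shut (so a half turn about z gives the same grasp; the last joint's range is limited). The gripper opens to 85 mm and grips with 20 to 120 N. Pads are 22 mm wide; open, the fingers measure 114 mm over their backs; the gripper's body (76 mm by 85 mm) begins 54 mm behind the grasp point. The pads swing forward as they close: fully open they stand 13 mm farther back than shut.
Start: joints at [1.499, 0.255, 0.108, 0, -1.424, -0.285], TCP at [0.192, 0.515, 0.304] pointing down, gripper open.
Joint ranges: [-2.95, 2.95], [-1.21, 1.97], [-1.09, 1.5], [-2.87, 1.71], [-2.94, -0.07], [-3.05, 3.05]. Speed limits (rad/s): [2.57, 2.57, 3.14, 3.14, 3.14, 3.14].

## Interface

Orientations are given as a rotation vector (axis times angle).
In Python, from plant import manip, optics, job gives the robot as it stands.
- The arm moves only by the tool servo_tool, never from a script. Its arguments are lists of equal length, an entry for each row: "dp": the shift along the tool's x, y, z in mm, a list of three; "delta_rot": the turn, a rotation vector about the tool's x, y, z in units of 6 degrees (1.0 is 6 degrees), a list of three; "hand": the opening, from 0 (shut) to 1 (fully open). In form: {"dp": [[tx, ty, tz], ...], "delta_rot": [[rx, ry, rz], ...], "hand": [hand, ...]}. A call has 1 to 8 rows; each row is the pose to reach, as a shift and turn from the pose commanded when the call began, along the tool's axes at that moment; what a row does not reach only later rows make up. A row lasts 1/10 s, in which the tool goes at most 50 mm and 8.59 degrees, less where a joint would pass 70% of its speed; a pose out of reach is approached as far as the arm can. A call with a gripper value outside its range is refused whole. The fingers move at their own pace and stop on an object; "force" is the grip in N (left out, the last holds). Time passes only in rows, so rows that repeat a pose let the fingers close. It gives the time, the measured TCP pose, the force and the opening at its end, in the units of the state.
- manip.read_state(): the state, without advancing time (a new reading comes with each control period).
- optics.snapshot(name): name is "side" or "top" or "wrist"; returns (picture, depth): 480x640x3 uint8, blue, green, red; 480x640 float32, m along the optical axis (not along the pixel's ray), 0 where there is no reading.
- optics.camera_params(name): a dict with "fx", "fy", "cx", "cy" (pixels), "D" ([k1, k2, p1, p2, k3] as OpenCV has them; the pictures are not rectified), "R" (3x3) and "t" (3): a world point X has camera coordinates R X + t; the wrist camera has in their place "hand_eye" (4x4, takes a point from camera to tool coordinates, whose origin is the TCP and whose axes are the flange's). Camera axes: x right, y down, z forward; pixel columns grow to the right and rows downward; lengths in m; the calibration is good to about 2 mm. A picture is of the moment at which its call begins: read the wrist's pose just before it. camera_params takes no time and is no camera call.
- job.sign_off(): hands the job in, once; it reports no verdict.
The state is a dict: "time_s": time; "joint_positions": joint angles; "joint_velocities": joint speeds; "joint_torque": joint torques, N m; "tcp_pos": TCP position; "ee_rot": TCP orientation; "wrist_force": force on the tool from outside, world axes, zero at the start; "torque": the same for the moment, N m; "opening": opening from 0.0 (shut) to 1.0 (fully open).
Only numpy, scipy, OpenCV 4.12 (cv2) and the standard library are available. Lean on these libraries where they do the work, as an engineer would, in place of code of your own. Each camera call takes 0.05 s, during which the arm holds its last target. There are 200 camera calls.

## Task

On the orange test jig, slide the blue filler block upright down into the gap beside the green junction board - only the gap at one end of the board is wide enough - until it stands on the nest floor, and let go of it. Then swing the clear pressure lid down over the board and press on its black lip until the lid is fully closed and the board is pushed down flush with the black nest rails. Finish while still holding the lid pressed down with the gripper (the spring pins lift it again if you let go), and leave the other loose things on the bench where they are.

Things in the scene. Friction and masses are not known exactly. Their poses are not given: they have to be found in the camera images.
- jig: Fixed test jig: orange base 235 x 215 x 12 mm, nest on it. Origin at bench height under the nest centre; x points from the robot side to the lid hinge, y along the nest. Two black rails along y (200 long, 10 wide, inner faces x = -45, +45, tops z = 42), orange nest floor z = 22. Brackets at x = 100, y = -36 and 36 (16 x 10, tops z = 68) carry the lid, hinge axis along y at x = 100, z = 62.
- wide_stop: Bare aluminium end stop, 88 (x) x 40 (y) x 20 mm high, fixed between the rails at one end of the nest (either the +y or the -y end); top level with the rails. Origin at the centre of its underside on the nest floor, axes as the jig's. The gap between it and the board is only about 4 to 8 mm.
- slim_stop: Bare aluminium end stop, 88 (x) x 14 (y) x 20 mm high, fixed at the other end of the nest; top level with the rails. Origin at the centre of its underside on the nest floor, axes as the jig's. The gap between it and the board is about 16.5 to 20.5 mm, 20 mm deep.
- board: Loose green junction board lying level in the nest on spring pins: 86 (x) x 100 (y) x 8 mm, 90 g, two white socket rows (60 x 11, 9 high, at y = -36 and 36). Origin at the centre of its underside: jig z = 38 at rest (face 4 mm above the rails), 34 when flush. The pins take about 5 N to start moving, 11 N when flush.
- filler: Blue filler block, loose, standing on the bench. Foot 60 (x) x 15 (y) x 22 mm high, its lowest 3 mm narrowed by 2 to 3 mm each side; on its middle a grip tab 34 (x) x 15 (y) reaching up to z = 62. About 50 g, same when turned half round. Origin at the centre of its underside, z up. In the gap its x lies along the jig's x.
- press_lid (a joint): Angle of the clear pressure lid: 0 fully closed, 1.57 upright, 1.8 at most (leaning away from the robot). Starts open, 1.5 to 1.8. The hinge is stiff (0.18 N m): the lid stays where it is left. Once nearly closed, the pins lift it again by about 0.04 rad unless it is held down, about 7 N at the lip.
- lid_lip (a point): Centre of the top face of the lid's black lip (22 x 56 mm), 154 from the hinge axis: press here. The lid: clear plate 56 wide, 8 thick, reaching 165 from the hinge axis, which lies at mid thickness. This face looks up when closed (level, at jig z = 66), away from the robot when open. Four black pushers (10 across, 16 long) under it, 75 and 125 from the axis, press on the board.
- grey_filler: Bystander: grey filler block of the same shape but 26 mm thick. Origin at the centre of its underside.
- screwdriver: Bystander: screwdriver with red handle, 170 mm long, lying. Origin under its middle.
- stamp: Bystander: wooden hand stamp, 34 mm across, 76 mm tall, standing. Origin at the centre of its underside.
- tape: Bystander: yellow roll of tape lying flat, 90 mm across, 19 mm high. Origin at the centre of its underside.
- plug_tray: Bystander: blue tray of small white plugs, 130 x 170 x 40 mm. Origin at the centre of its underside.
- pen_pot: Bystander: black pot of marker pens, 72 mm across, 134 mm tall. Origin at the centre of its underside.
- plug: Bystander: black and white cable plug shell, 53 x 24 x 18 mm. Origin under the black part.
There are look-alikes about, which are no part of the job. Of the things that look like the filler, the smallest one is meant.

How it is judged:
By the outcome, as a careful person would: the job done as asked, in the order asked, and still so for the second after the job is handed in, while the arm keeps its last pose, push and grip.
It also fails if it takes over 54 s, if anything falls off the work surface, if the arm or the gripper's body presses on something with over 40 N, if the wrist force passes 120 N, or if a joint passes its speed limit or range.

## Working session

There is one attempt and no reset: what is moved stays moved. The work goes in short steps, Python scripts to look and compute and a tool call to move; the robot and the scene stay as the last step left them, time stands still between calls to the robot, and variables do not carry over. Pictures are saved under pics/ and viewed, about 8 in all and at most 12, crops included, and the job is handed in when it is done.

Besides the shell and the picture viewer there is one more tool, called by a JSON object that holds its "api" and its "payload". servo_tool: Moves the arm, as the interface text tells. Its arguments: {"type":"object","properties":{"dp":{"type":"array","items":{"type":"array","items":{"type":"number"}}},"delta_rot":{"type":"array","items":{"type":"array","items":{"type":"number"}}},"hand":{"type":"array","items":{"type":"number"}},"force":{"type":"number"}},"required":["dp","delta_rot","hand"]}

```bash
ls; mkdir -p pics; cat > h.py <<'E'
import numpy as np, cv2
from scipy.spatial.transform import Rotation as Rn
from plant import manip, optics, job
def cam(name, st=None):
    p=optics.camera_params(name); K=np.array([[p['fx'],0,p['cx']],[0,p['fy'],p['cy']],[0,0,1.]]); D=np.array(p['D'],float)
    if 'hand_eye' in p:
        st=st or manip.read_state(); T=np.eye(4); T[:3,:3]=Rn.from_rotvec(st['ee_rot']).as_matrix(); T[:3,3]=st['tcp_pos']
        M=np.linalg.inv(T@np.array(p['hand_eye'])); R,t=M[:3,:3],M[:3,3]
    else: R,t=np.array(p['R']),np.array(p['t']).ravel()
    return K,D,R,t
def onplane(c,uv,z):
    K,D,R,t=c; uv=np.array(uv,float).reshape(-1,1,2); n=cv2.undistortPoints(uv,K,D)[:,0]
    d=np.c_[n,np.ones(len(n))]@R; o=-R.T@t
    return o+d*((z-o[2])/d[:,2])[:,None]
def cloud(c,depth):
    K,D,R,t=c; v,u=np.mgrid[:480,:640]; n=cv2.undistortPoints(np.stack([u,v],-1).reshape(-1,1,2).astype(float),K,D)[:,0]
    P=np.c_[n,np.ones(len(n))]*depth.reshape(-1,1); return ((P-t)@R).reshape(480,640,3)
def proj(c,X):
    K,D,R,t=c; return cv2.projectPoints(np.array(X,float).reshape(-1,1,3),cv2.Rodrigues(R)[0],t,K,D)[0][:,0]
E
python3 - <<'E'
from h import *
print(manip.read_state())
for n in ('top','side','wrist'):
    c=cam(n); im,d=optics.snapshot(n); cv2.imwrite(f'pics/{n}0.png',im); np.savez(f'pics/{n}0.npz',d=d,im=im,R=c[2],t=c[3]); print(n,c[2].round(2).tolist(),(-c[2].T@c[3]).round(3), c[0][0,0])
E
```

```text
pics
{'time_s': 0.0, 'joint_positions': array([ 1.49857345e+00,  2.55763069e-01,  1.07007181e-01, -4.62432577e-04,
       -1.42387886e+00, -2.84586418e-01]), 'joint_velocities': array([ 0.0003965 ,  0.00156277,  0.00238587,  0.00032624, -0.00102577,
       -0.00049368]), 'joint_torque': array([ 7.85315515e-04, -3.86634922e+01,  2.37931395e+01,  5.36502689e+00,
       -6.33932985e-03, -9.47033044e-06]), 'tcp_pos': array([0.19193414, 0.51505221, 0.3029901 ]), 'ee_rot': array([ 3.08986371e+00, -5.57278532e-01, -4.08120086e-04]), 'wrist_force': array([-3.53228756e-01,  9.88551612e-05, -6.54178891e-01]), 'torque': array([-0.01640959, -0.01796549,  0.00850201]), 'opening': 0.9955510817001471}
top [[0.03, -1.0, 0.0], [-0.99, -0.03, -0.1], [0.1, 0.0, -1.0]] [ 0.421 -0.002  1.081] 441.62257176536576
side [[0.85, -0.53, 0.01], [-0.41, -0.67, -0.62], [0.34, 0.52, -0.78]] [ 0.102 -0.648  1.007] 554.495763401805
wrist [[-0.35, -0.94, 0.0], [-0.9, 0.33, 0.29], [-0.27, 0.1, -0.96]] [0.262 0.488 0.373] 371.8722190951722
```

```bash
sleep 5; ls pics
```

```text
side0.npz
side0.png
top0.npz
top0.png
wrist0.npz
wrist0.png
```

View pics/top0.png

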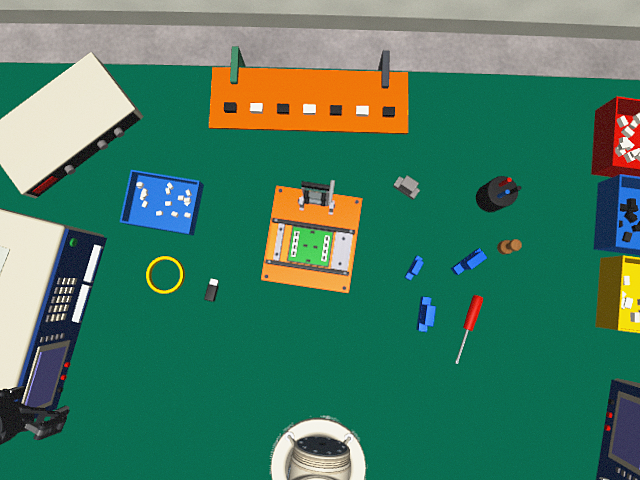

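View pics/side0.png

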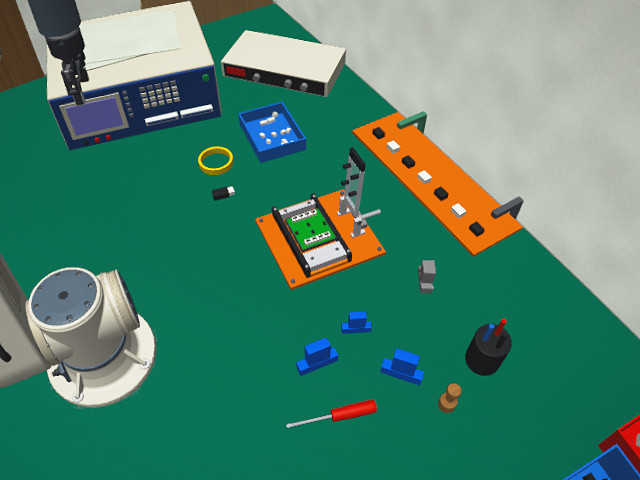

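The top view shows three blue fillers at (414,267), (469,261) and (427,314). The jig is around (313,240), with its wide stop on the right (−y) and the slim stop on the left. The lid stands open at (318,190). Next I'll measure the blue blocks and the jig.

```bash
python3 - <<'E'
from h import *
for n in ('top','side'):
    c=cam(n); f=np.load(f'pics/{n}0.npz'); im,d=f['im'],f['d']; P=cloud(c,d); hsv=cv2.cvtColor(im,cv2.COLOR_BGR2HSV)
    print(n)
    m=cv2.inRange(hsv,(100,120,60),(130,255,255))
    k,l,s,ce=cv2.connectedComponentsWithStats(m)
    for i in range(1,k):
        if 60<s[i,4]<1500:
            q=P[(l==i)&(d>0)]; 
            lo=q[q[:,2]>.004]; 
            if len(lo)<20: continue
            r=cv2.minAreaRect((lo[:,:2]*1000).astype(np.float32)); hi=q[q[:,2]>np.percentile(q[:,2],97)-.006]
            print('blue',ce[i].round(),s[i,4],'rect',np.round(r[0]),np.round(r[1]),round(r[2]),'zmax',np.percentile(q[:,2],98).round(3),'top',hi.mean(0).round(3),len(hi))
            rt=cv2.minAreaRect((hi[:,:2]*1000).astype(np.float32)); print('   toprect',np.round(rt[0]),np.round(rt[1]),round(rt[2]))
    for nm,a,b,z in (('orange',(5,150,120),(18,255,255),.012),('green',(50,150,120),(70,255,255),.046)):
        m=cv2.inRange(hsv,a,b)
        m[:, :]=m; cs,_=cv2.findContours(cv2.morphologyEx(m,cv2.MORPH_CLOSE,np.ones((9,9))),cv2.RETR_EXTERNAL,cv2.CHAIN_APPROX_NONE)
        for q in cs:
            if cv2.contourArea(q)>400:
                w=onplane(c,q.reshape(-1,2),z)[:,:2]*1000; r=cv2.minAreaRect(w.astype(np.float32)); print(nm,q.reshape(-1,2).mean(0).round(),np.round(r[0]),np.round(r[1]),round(r[2],1))
im=np.load('pics/top0.npz')['im'][170:310,250:450]; s=np.load('pics/side0.npz')['im'][130:400,240:450]
cv2.imwrite('pics/crops.png',np.hstack([cv2.resize(im,(420,294*1)) if 0 else cv2.resize(im,None,fx=2.2,fy=2.2),np.zeros((308,1,3),np.uint8)]) if 0 else cv2.copyMakeBorder(cv2.resize(s,None,fx=2.2,fy=2.2),0,0,0,0,0))
t=cv2.resize(im,None,fx=1.65,fy=1.65); b=np.zeros((594,330+462,3),np.uint8); b[:t.shape[0],:330]=t; b[:,330:]=cv2.resize(s,(462,594)); cv2.imwrite('pics/crops.png',b)
E
```

```text
top
blue [ 43. 308.] 683 rect [364. 571.] [ 12. 331.] 78 zmax 0.184 top [0.363 0.571 0.181] 634
   toprect [364. 571.] [ 11. 331.] 77
blue [469. 261.] 414 rect [ 489. -349.] [35. 82.] 37 zmax 0.087 top [ 0.494 -0.345  0.084] 173
   toprect [ 493. -345.] [20. 45.] 38
blue [414. 268.] 226 rect [ 477. -215.] [16. 63.] 62 zmax 0.065 top [ 0.475 -0.214  0.062] 94
   toprect [ 475. -215.] [15. 34.] 60
blue [426. 314.] 473 rect [ 366. -239.] [21. 81.] 83 zmax 0.086 top [ 0.366 -0.24   0.083] 175
   toprect [ 366. -240.] [20. 45.] 84
orange [312. 238.] [539.  32.] [216. 236.] 83.1
orange [309. 100.] [891.  51.] [498. 161.] 90.0
green [310. 246.] [517.  34.] [93. 77.] 83.2
side
blue [356. 323.] 497 rect [ 474. -217.] [19. 60.] 65 zmax 0.064 top [ 0.474 -0.216  0.062] 123
   toprect [ 474. -216.] [16. 34.] 61
blue [488. 332.] 105 rect [ 656. -390.] [45. 11.] 24 zmax 0.137 top [ 0.64  -0.397  0.134] 25
   toprect [ 641. -397.] [10.  8.] 34
blue [317. 356.] 915 rect [ 365. -241.] [23. 82.] 83 zmax 0.086 top [ 0.364 -0.242  0.083] 249
   toprect [ 365. -241.] [22. 46.] 80
blue [403. 367.] 977 rect [ 493. -347.] [24. 80.] 37 zmax 0.086 top [ 0.493 -0.347  0.083] 245
   toprect [ 494. -346.] [22. 44.] 38
blue [608. 467.] 1416 rect [ 657. -686.] [ 67. 147.] 55 zmax 0.087 top [ 0.664 -0.696  0.085] 296
   toprect [ 653. -687.] [ 61. 140.] 55
orange [322. 242.] [538.  30.] [219. 235.] 83.2
orange [438. 181.] [888.  49.] [501. 165.] 89.8
green [310. 229.] [517.  34.] [94. 80.] 83.0
```

View pics/crops.png

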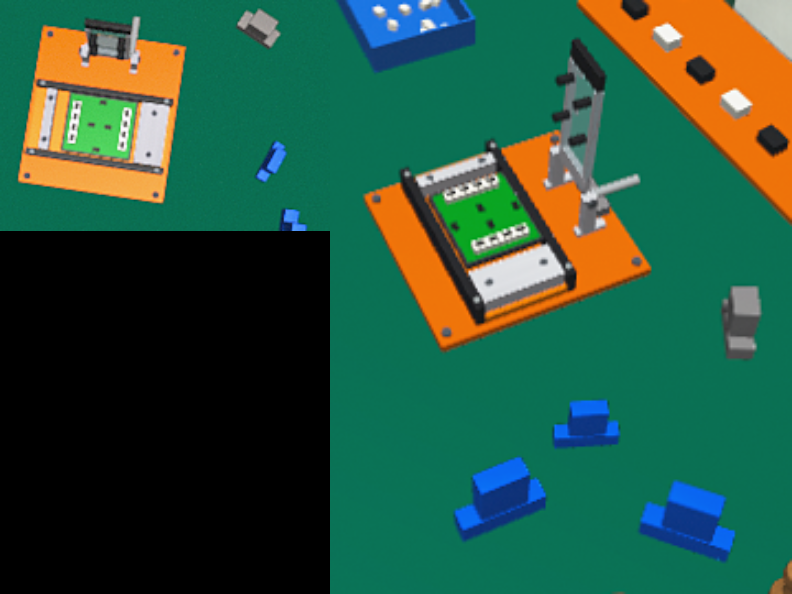

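The side view confirms the small filler at about (0.475, −0.215). It is 62 high with its long axis at about −30°. The two larger blues are 86 high. The jig yaw is about −6.9°, and the wide gap is at the slim (+y) end. I'll plan a first move above the filler, with the tool x axis toward the robot so the camera stays clear of the lid.

```bash
cat >> h.py <<'E'
def Rdown(yaw):
    c,s=np.cos(np.radians(yaw)),np.sin(np.radians(yaw)); return np.array([[c,s,0],[s,-c,0],[0,0,-1.]])
def plan(targets,st=None):
    """targets: list of (x,y,z,yaw deg) TCP; prints chained tool-frame dp(mm), delta_rot (6deg units)"""
    st=st or manip.read_state(); p=np.array(st['tcp_pos']); R=Rn.from_rotvec(st['ee_rot']).as_matrix()
    print('yaw',np.degrees(np.arctan2(R[1,0],R[0,0])).round(2),'pos',p.round(4),'F',np.round(st['wrist_force'],1),'open',round(st['opening'],3),'t',st['time_s'])
    for x,y,z,w in targets:
        q=np.array([x,y,z]); R2=Rdown(w); print('dp',(R.T@(q-p)*1000).round(1).tolist(),'rot',(np.degrees(Rn.from_matrix(R.T@R2).as_rotvec())/6).round(3).tolist()); p,R=q,R2
E
python3 - <<'E'
from h import *
plan([(.29,.27,.30,-85),(.38,.03,.30,-148),(.475,-.215,.25,-210)])
print(optics.camera_params('wrist')['hand_eye'])
E
```

```text
yaw -20.45 pos [0.192  0.5151 0.3032] F [-0.1  0.2 -0.5] open 1.004 t 0.15
dp [177.5, 195.4, 3.5] rot [0.012, -0.008, 10.759]
dp [246.9, -68.7, 0.0] rot [0.0, 0.0, 10.5]
dp [49.3, -258.1, 50.0] rot [0.0, 0.0, 10.333]
[[-4.81113598e-04 -9.56272236e-01 -2.92477656e-01  7.51382460e-02]
 [ 9.99999713e-01 -2.88840557e-04 -7.00577465e-04  1.14836144e-03]
 [ 5.85463370e-04 -2.92477909e-01  9.56272100e-01 -7.01211898e-02]
 [ 0.00000000e+00  0.00000000e+00  0.00000000e+00  1.00000000e+00]]
```

{"api": "servo_tool", "payload": {"dp": [[178,195,3],[178,195,3],[178,195,3],[178,195,3],[178,195,3],[178,195,3],[178,195,3],[178,195,3]], "delta_rot": [[0,0,10.76],[0,0,10.76],[0,0,10.76],[0,0,10.76],[0,0,10.76],[0,0,10.76],[0,0,10.76],[0,0,10.76]], "hand": [1,1,1,1,1,1,1,1]}}

```text
time_s: 0.95
tcp_pos: [0.2909, 0.2696, 0.3009]
ee_rot: [-2.309, 2.13, 0.0]
wrist_force: [0.4, -0.6, 0.3]
opening: 1.001
```

{"api": "servo_tool", "payload": {"dp": [[247,-69,0],[247,-69,0],[247,-69,0],[247,-69,0],[247,-69,0],[247,-69,0],[247,-69,0],[247,-69,0]], "delta_rot": [[0,0,10.5],[0,0,10.5],[0,0,10.5],[0,0,10.5],[0,0,10.5],[0,0,10.5],[0,0,10.5],[0,0,10.5]], "hand": [1,1,1,1,1,1,1,1]}}

```text
time_s: 1.75
tcp_pos: [0.3809, 0.0296, 0.3006]
ee_rot: [0.855, -3.022, -0.0]
wrist_force: [0.1, 1.1, -0.0]
opening: 1.001
```

{"api": "servo_tool", "payload": {"dp": [[49,-258,50],[49,-258,50],[49,-258,50],[49,-258,50],[49,-258,50],[49,-258,50],[49,-258,50],[49,-258,50]], "delta_rot": [[0,0,10.33],[0,0,10.33],[0,0,10.33],[0,0,10.33],[0,0,10.33],[0,0,10.33],[0,0,10.33],[0,0,10.33]], "hand": [0.7,0.7,0.7,0.7,0.7,0.7,0.7,0.7]}}

```text
time_s: 2.55
tcp_pos: [0.476, -0.2152, 0.2499]
ee_rot: [-0.822, -3.03, 0.0]
wrist_force: [-0.5, 0.5, 0.0]
opening: 0.703
```

```bash
python3 - <<'E'
from h import *
st=manip.read_state(); plan([],st); print(st['joint_positions'].round(2))
c=cam('wrist',st); im,d=optics.snapshot('wrist'); cv2.imwrite('pics/w1.png',im)
P=cloud(c,d); hsv=cv2.cvtColor(im,cv2.COLOR_BGR2HSV); m=cv2.inRange(hsv,(100,120,60),(130,255,255))
k,l,s,ce=cv2.connectedComponentsWithStats(m)
for i in range(1,k):
    if s[i,4]>300:
        q=P[(l==i)&(d>0)]; hi=q[q[:,2]>np.percentile(q[:,2],97)-.005]; r=cv2.minAreaRect((hi[:,:2]*1000).astype(np.float32)); r2=cv2.minAreaRect((q[:,:2]*1000).astype(np.float32))
        print(ce[i].round(),s[i],'z',np.percentile(q[:,2],98).round(3),np.round(r[0],1),np.round(r[1],1),round(r[2],1),np.round(r2[0],1),np.round(r2[1],1),round(r2[2],1))
E
```

```text
yaw 149.64 pos [ 0.476  -0.2152  0.2499] F [-0.5  0.5  0. ] open 0.703 t 2.55
[-0.12  0.22 -0.07 -0.   -1.28 -1.98]
[198. 113.] [ 151   56   98  117 5523] z 0.085 [ 363.8 -242. ] [20.6 45.3] 83.0 [ 358.  -255.3] [48.9 89.6] 83.1
[311. 220.] [ 300  182   23   75 1526] z 0.063 [ 471.9 -216.9] [15.  33.9] 62.5 [ 475.4 -220.3] [19.2 68.9] 62.3
[188. 312.] [ 151  263   74  105 2738] z 0.207 [ 467.3 -308. ] [ 18.7 133.3] 26.2 [ 481.5 -337.8] [ 29.6 199.5] 25.6
```

```bash
python3 -c "
from h import *
plan([(.4725,-.2165,.109,152.5),(.4725,-.2165,.25,152.5)])"
```

```text
yaw 149.75 pos [ 0.4759 -0.2148  0.2501] F [ 0.7  0.  -0.5] open 0.699 t 2.6
dp [1.9, -3.1, 141.1] rot [-0.003, -0.014, -0.458]
dp [0.0, 0.0, -141.0] rot [0.0, 0.0, 0.0]
```

{"api": "servo_tool", "payload": {"dp": [[2,-3,40],[2,-3,80],[2,-3,115],[2,-3,141],[2,-3,141],[2,-3,141],[2,-3,141],[2,-3,141]], "delta_rot": [[0,0,-0.46],[0,0,-0.46],[0,0,-0.46],[0,0,-0.46],[0,0,-0.46],[0,0,-0.46],[0,0,-0.46],[0,0,-0.46]], "hand": [0.6,0.6,0.6,0.6,0.6,0,0,0], "force": 40}}

```text
time_s: 3.4
tcp_pos: [0.4741, -0.2162, 0.1118]
ee_rot: [0.738, 3.05, -0.0]
wrist_force: [-0.4, -0.0, 0.8]
opening: 0.171
```

{"api": "servo_tool", "payload": {"dp": [[0,0,0],[0,0,0],[0,0,0],[0,0,-10],[0,0,-40],[0,0,-80],[0,0,-120],[0,0,-120]], "delta_rot": [[0,0,0],[0,0,0],[0,0,0],[0,0,0],[0,0,0],[0,0,0],[0,0,0],[0,0,0]], "hand": [0,0,0,0,0,0,0,0]}}

```text
time_s: 4.2
tcp_pos: [0.4753, -0.2169, 0.2368]
ee_rot: [0.735, 3.042, -0.002]
wrist_force: [0.6, 0.3, -1.0]
opening: 0.168
```

The opening is 0.168 × 85 ≈ 14.3 mm, so the block is held. Next I'll go over the jig, offset to −y, and look at the gap.

```bash
python3 -c "
from h import *
plan([(.505,.01,.28,173.1)])"
```

```text
yaw 152.82 pos [ 0.4753 -0.2169  0.2368] F [ 0.6  0.3 -1. ] open 0.168 t 4.2
dp [76.7, 215.5, -43.7] rot [-0.003, 0.116, -3.379]
```

{"api": "servo_tool", "payload": {"dp": [[30,60,-20],[50,110,-45],[60,150,-50],[77,190,-50],[77,215,-50],[77,215,-50],[77,215,-50],[77,215,-50]], "delta_rot": [[0,0,-1],[0,0,-2],[0,0,-3],[0,0,-3.38],[0,0,-3.38],[0,0,-3.38],[0,0,-3.38],[0,0,-3.38]], "hand": [0,0,0,0,0,0,0,0]}}

```text
time_s: 5.0
tcp_pos: [0.5024, 0.0098, 0.2799]
ee_rot: [-0.191, -3.135, 0.0]
wrist_force: [0.6, -1.4, -0.8]
opening: 0.162
```

```bash
python3 - <<'E'
from h import *
st=manip.read_state(); plan([],st)
c=cam('wrist',st); im,d=optics.snapshot('wrist'); cv2.imwrite('pics/w2.png',im); np.savez('pics/w2.npz',im=im,d=d,K=c[0],D=c[1],R=c[2],t=c[3])
E
```

```text
yaw 173.03 pos [0.5024 0.0098 0.2799] F [ 0.6 -1.4 -0.8] open 0.162 t 5.0
```

View pics/w2.png

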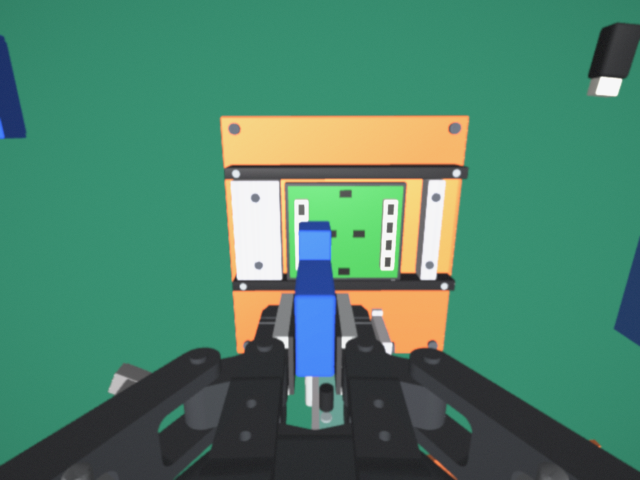

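The wrist view, where image up is toward the robot, shows the board at u≈287–405. The slim stop's bright top is at u≈427–443, rows 180–280. The open gap is around u≈405–420, and the held filler is centred at u≈315. Next I'll fit the edges by scanline.

```bash
python3 - <<'E'
from h import *
f=np.load('pics/w2.npz'); im=f['im']; c=(f['K'],f['D'],f['R'],f['t'])
hsv=cv2.cvtColor(im,cv2.COLOR_BGR2HSV)
for v in (190,230,270): print(v,[tuple(int(k) for k in hsv[v,u]) for u in range(398,446,2)])
orange=cv2.inRange(hsv,(5,100,120),(25,255,255)); dark=hsv[...,2]<110; al=(hsv[...,1]<60)&(hsv[...,2]>150)
E1=[];E2=[];E3=[];E4=[]
for v in range(186,276,3):
    o=np.where(orange[v,400:432])[0]+400
    if len(o)>4: E1.append((o[0]-.5,v)); E2.append((o[-1]+.5,v))
    a=np.where(al[v,415:455])[0]+415
    if len(a)>6: E3.append((a[0]-.5,v)); E4.append((a[-1]+.5,v))
def line(E,z,n):
    w=onplane(c,E,z)[:,:2]*1000; vx,vy,x0,y0=cv2.fitLine(w.astype(np.float32),cv2.DIST_HUBER,0,.01,.01).ravel()
    if vx<0: vx,vy=-vx,-vy
    print(n,len(E),'yaw',np.degrees(np.arctan2(vy,vx)).round(2),'pt',round(x0,1),round(y0,1),'y at x=520:',round(y0+(520-x0)*vy/vx,1))
line(E1,.046,'board edge z46'); line(E2,.022,'stop foot z22'); line(E3,.042,'stop top inner'); line(E4,.042,'stop top outer')
# rails: dark bands at columns; edges via orange/dark transitions
for name,cols,r in (('near rail',range(245,450,5),(150,195)),('far rail',range(380,445,4),(265,300))):
    A=[];B=[]
    for u in cols:
        k=np.where(hsv[r[0]:r[1],u,2]<110)[0]+r[0]
        if len(k)>4: A.append((u,k[0]-.5)); 
    w=onplane(c,A,.042)[:,:2]*1000; vx,vy,x0,y0=cv2.fitLine(w.astype(np.float32),cv2.DIST_HUBER,0,.01,.01).ravel(); print(name,'outer? top edge',A[0],A[-1],'ang',np.degrees(np.arctan2(vy,vx)).round(2),round(x0,1),round(y0,1))
# filler foot in tool frame
st=manip.read_state(); R=Rn.from_rotvec(st['ee_rot']).as_matrix(); p=np.array(st['tcp_pos'])
m=cv2.inRange(hsv,(100,120,40),(130,255,255)); m[:200]=0; m[:,:270]=0; m[:,360:]=0
P=cloud(c,f['d']); q=P[(m>0)&(f['d']>0)]; T=((q-p)@R)*1000
for a,b in ((40,60),(75,95)):
    s=T[(T[:,2]>a)&(T[:,2]<b)]; 
    if len(s)>10: print(a,b,len(s),'tool x',np.percentile(s[:,0],[1,99]).round(1),'y',np.percentile(s[:,1],[1,50,99]).round(1))
print('z range',np.percentile(T[:,2],[1,10,50,90,99]).round(1))
E
```

```text
190 [(64, 133, 227), (64, 134, 227), (63, 128, 217), (66, 11, 114), (13, 137, 242), (22, 122, 247), (22, 122, 247), (22, 124, 247), (22, 123, 247), (22, 124, 247), (22, 123, 247), (21, 126, 247), (9, 93, 173), (135, 5, 108), (150, 5, 112), (132, 5, 234), (120, 2, 247), (120, 1, 247), (120, 1, 247), (120, 1, 247), (120, 1, 246), (120, 1, 246), (120, 1, 247), (11, 25, 246)]
230 [(63, 140, 220), (64, 108, 167), (7, 61, 133), (18, 138, 247), (21, 132, 247), (21, 131, 247), (21, 132, 247), (21, 131, 247), (21, 132, 247), (21, 132, 247), (11, 134, 228), (174, 11, 112), (150, 2, 108), (133, 9, 193), (110, 3, 246), (105, 2, 246), (120, 1, 246), (120, 1, 246), (120, 2, 245), (110, 3, 246), (120, 1, 246), (11, 30, 246), (20, 132, 247), (20, 135, 247)]
270 [(66, 73, 125), (10, 139, 202), (20, 136, 247), (20, 137, 247), (20, 137, 247), (20, 137, 247), (20, 137, 247), (19, 138, 247), (17, 140, 247), (6, 52, 133), (150, 2, 107), (143, 7, 152), (130, 3, 245), (120, 2, 246), (120, 2, 246), (120, 3, 243), (113, 4, 243), (120, 2, 245), (120, 1, 246), (12, 32, 246), (19, 135, 247), (19, 137, 247), (19, 139, 247), (20, 139, 247)]
board edge z46 30 yaw -7.01 pt 514.2 82.0 y at x=520: 81.3
stop foot z22 30 yaw -6.71 pt 525.6 101.5 y at x=520: 102.2
stop top inner 30 yaw -6.83 pt 529.6 99.3 y at x=520: 100.4
stop top outer 30 yaw -6.93 pt 523.7 114.8 y at x=520: 115.2
near rail outer? top edge (245, np.float64(165.5)) (445, np.float64(164.5)) ang 83.36 459.3 40.5
far rail outer? top edge (380, np.float64(278.5)) (444, np.float64(273.5)) ang 84.15 565.3 98.4
40 60 3786 tool x [-14.5  19. ] y [-8.1 -0.8  6.3]
75 95 1346 tool x [18.2 31.9] y [-8.  -1.2  6. ]
z range [ 45.8  49.2  50.4  89.9 101. ]
```

```bash
python3 - <<'E'
import cv2
im=cv2.imread('pics/w2.png'); cv2.imwrite('pics/w2c.png',cv2.resize(im[165:390,270:470],None,fx=2.6,fy=2.6,interpolation=cv2.INTER_CUBIC))
E
```

```text
(no output)
```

View pics/w2c.png

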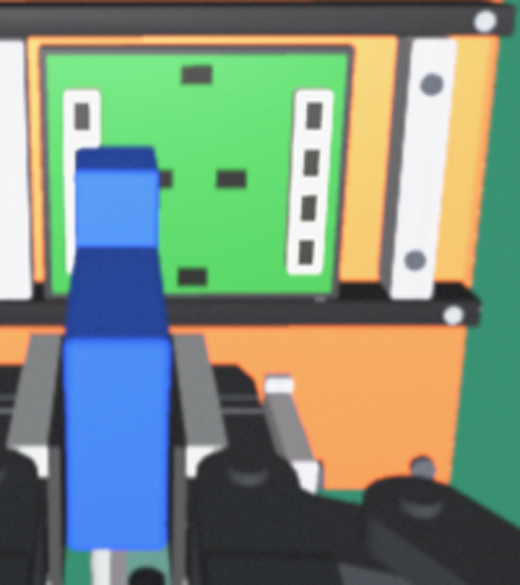

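The gap is about 19 mm wide. The wrist camera seems about 2.5 mm biased in y compared with the fixed cameras. I'll hover just above the gap and compare the foot with the gap edges at nearly equal depth.

```bash
python3 -c "
from h import *
plan([(.525,.093,.28,173.1),(.525,.093,.175,173.1)])"
```

```text
yaw 172.99 pos [0.5025 0.0096 0.2799] F [-0.5  0.3 -0.4] open 0.162 t 5.05
dp [-12.2, 85.6, -0.1] rot [-0.001, -0.003, -0.018]
dp [0.0, 0.0, 105.0] rot [0.0, 0.0, 0.0]
```

{"api": "servo_tool", "payload": {"dp": [[-6,45,0],[-12,80,0],[-12,86,20],[-12,86,50],[-12,86,80],[-12,86,100],[-12,86,105],[-12,86,105]], "delta_rot": [[0,0,0],[0,0,0],[0,0,0],[0,0,0],[0,0,0],[0,0,0],[0,0,0],[0,0,0]], "hand": [0,0,0,0,0,0,0,0]}}

```text
time_s: 5.85
tcp_pos: [0.525, 0.0934, 0.1748]
ee_rot: [-0.192, -3.135, 0.001]
wrist_force: [0.4, 0.3, -0.5]
opening: 0.169
```

```bash
python3 - <<'E'
from h import *
st=manip.read_state(); plan([],st)
c=cam('wrist',st); im,d=optics.snapshot('wrist'); cv2.imwrite('pics/w3.png',im); np.savez('pics/w3.npz',im=im,d=d,K=c[0],D=c[1],R=c[2],t=c[3])
cs=cam('side'); s,ds=optics.snapshot('side'); cv2.imwrite('pics/s3.png',s)
u,v=proj(cs,[[.53,.06,.08]])[0].astype(int); print(u,v)
a=cv2.resize(im[100:400,170:470],(500,500)); b=cv2.resize(s[v-75:v+75,u-45:u+45],(300,500)); cv2.imwrite('pics/c3.png',np.hstack([a,b]))
E
```

```text
yaw 172.99 pos [0.525  0.0934 0.1748] F [ 0.4  0.3 -0.5] open 0.169 t 5.85
309 208
```

View pics/c3.png

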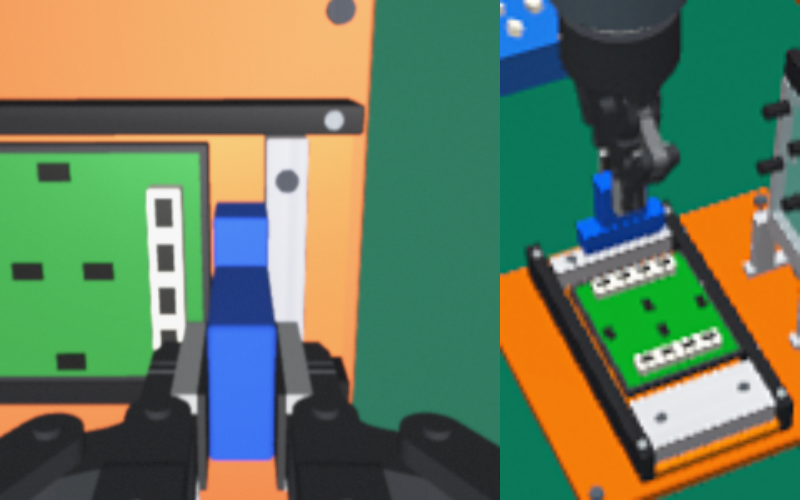

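The wrist crop shows the foot, at crop columns 215–268, hanging between the board edge (~207) and the slim stop's inner edge (~266). The side crop shows it above the +y gap. Now the relative measurement.

```bash
python3 - <<'E'
from h import *
f=np.load('pics/w3.npz'); im=f['im']; c=(f['K'],f['D'],f['R'],f['t']); hsv=cv2.cvtColor(im,cv2.COLOR_BGR2HSV)
st=manip.read_state(); R=Rn.from_rotvec(st['ee_rot']).as_matrix(); p=np.array(st['tcp_pos'])
or_=cv2.inRange(hsv,(5,80,120),(27,255,255)); al=(hsv[...,1]<60)&(hsv[...,2]>200); bl=cv2.inRange(hsv,(100,120,40),(130,255,255))
print([tuple(int(k) for k in hsv[200,u]) for u in range(284,362,3)])
A=[];B=[];FL=[];FR=[];TL=[];TR=[]
for v in range(188,218,2):
    o=np.where(or_[v,285:310])[0]+285; a=np.where(al[v,318:345])[0]+318
    if len(o)>2: A.append((o[0]-.5,v))
    if len(a)>4: B.append((a[0]-.5,v))
for v in range(232,258,2):
    b=np.where(bl[v,280:360])[0]+280; FL.append((b[0]-.5,v)); FR.append((b[-1]+.5,v))
for v in range(300,370,4):
    b=np.where(bl[v,280:360])[0]+280; TL.append((b[0]-.5,v)); TR.append((b[-1]+.5,v))
def ln(E,z,n):
    w=onplane(c,E,z); T=(w-p)@R*1000; k=np.polyfit(T[:,0],T[:,1],1); print(n,len(E),'tool: slope deg',np.degrees(np.arctan(k[0])).round(2),'y@x=0',np.polyval(k,0).round(2),'y@mid',np.polyval(k,T[:,0].mean()).round(2),'xmid',T[:,0].mean().round(1)); return k
a=ln(A,.046,'board'); b=ln(B,.042,'stop'); ln(FL,p[2]-.110+.022,'footL'); ln(FR,p[2]-.110+.022,'footR'); ln(TL,p[2]-.048,'tabL'); ln(TR,p[2]-.048,'tabR')
E
```

```text
[(63, 135, 210), (63, 134, 210), (66, 55, 129), (132, 13, 100), (15, 145, 244), (18, 133, 247), (18, 134, 247), (18, 133, 247), (19, 133, 247), (18, 134, 247), (18, 134, 247), (18, 134, 247), (18, 134, 247), (18, 135, 247), (18, 135, 247), (6, 44, 170), (120, 6, 240), (120, 5, 241), (115, 6, 241), (116, 7, 240), (120, 9, 236), (120, 6, 238), (120, 5, 241), (120, 5, 235), (18, 133, 247), (18, 137, 247)]
board 15 tool: slope deg 0.97 y@x=0 -13.57 y@mid -12.92 xmid 37.8
stop 15 tool: slope deg -0.61 y@x=0 6.57 y@mid 6.17 xmid 37.1
footL 13 tool: slope deg 0.79 y@x=0 -9.48 y@mid -9.11 xmid 27.0
footR 13 tool: slope deg 2.52 y@x=0 3.57 y@mid 4.76 xmid 27.0
tabL 18 tool: slope deg -0.43 y@x=0 -9.31 y@mid -9.35 xmid 5.8
tabR 18 tool: slope deg 0.72 y@x=0 5.32 y@mid 5.39 xmid 5.8
```

{"api": "servo_tool", "payload": {"dp": [[0,-1.2,0],[0,-1.2,6],[0,-1.2,12],[0,-1.2,18],[0,-1.2,24],[0,-1.2,30],[0,-1.2,34],[0,-1.2,34]], "delta_rot": [[0,0,0],[0,0,0],[0,0,0],[0,0,0],[0,0,0],[0,0,0],[0,0,0],[0,0,0]], "hand": [0,0,0,0,0,0,0,0]}}

```text
time_s: 6.75
tcp_pos: [0.5246, 0.0931, 0.1401]
ee_rot: [-0.19, -3.135, 0.001]
wrist_force: [0.3, 0.5, -1.8]
opening: 0.165
```

{"api": "servo_tool", "payload": {"dp": [[0,0,2],[0,0,4],[0,0,6],[0,0,7.5],[0,0,8.5],[0,0,9.5],[0,0,9.5]], "delta_rot": [[0,0,0],[0,0,0],[0,0,0],[0,0,0],[0,0,0],[0,0,0],[0,0,0]], "hand": [0,0,0,0,0,0,0]}}

```text
time_s: 7.45
tcp_pos: [0.525, 0.0932, 0.1338]
ee_rot: [0.189, 3.135, -0.0]
wrist_force: [-8.0, 0.6, 16.7]
opening: 0.166
```

```bash
python3 - <<'E'
from h import *
st=manip.read_state(); plan([],st)
cs=cam('side'); s,ds=optics.snapshot('side'); P=cloud(cs,ds); hsv=cv2.cvtColor(s,cv2.COLOR_BGR2HSV)
m=cv2.inRange(hsv,(100,120,60),(130,255,255)); k,l,sz,ce=cv2.connectedComponentsWithStats(m)
for i in range(1,k):
    q=P[(l==i)&(ds>0)]
    if sz[i,4]>15 and .45<q[:,0].mean()<.6 and -.1<q[:,1].mean()<.15: print(ce[i].round(),sz[i],'z',np.percentile(q[:,2],[2,50,98]).round(3),q.mean(0).round(3))
u,v=proj(cs,[[.53,.06,.06]])[0].astype(int)
c=cam('wrist',st); im,d=optics.snapshot('wrist')
a=cv2.resize(im[100:400,170:470],(500,500)); b=cv2.resize(s[v-75:v+75,u-45:u+45],(300,500)); cv2.imwrite('pics/c4.png',np.hstack([a,b]))
E
```

```text
yaw 173.1 pos [0.525  0.0932 0.1338] F [-8.   0.6 16.7] open 0.166 t 7.45
[297. 208.] [287 197  26  21 185] z [0.038 0.052 0.089] [0.518 0.091 0.058]
```

View pics/c4.png

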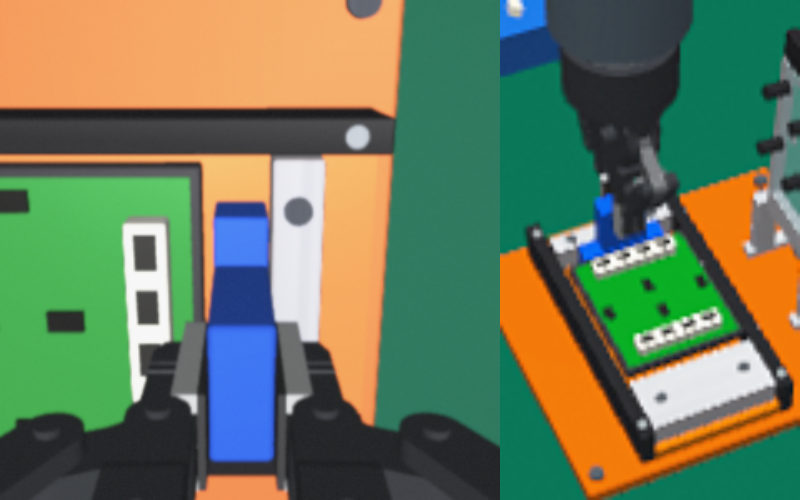

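```bash
python3 - <<'E'
from h import *
st=manip.read_state(); c=cam('wrist',st); im,d=optics.snapshot('wrist'); P=cloud(c,d); hsv=cv2.cvtColor(im,cv2.COLOR_BGR2HSV)
np.savez('pics/w5.npz',im=im,d=d)
def z(v,u,n): q=P[v-3:v+4,u-3:u+4].reshape(-1,3); q=q[d[v-3:v+4,u-3:u+4].ravel()>0]; print(n,np.median(q,0).round(4))
z(100+int(400*.6),170+int(240*.6),'tab top'); z(100+int(360*.6),170+int(240*.6),'tab top2'); z(100+int(240*.6),170+int(240*.6),'foot top'); z(100+int(280*.6),170+int(300*.6),'stop top'); z(100+int(133*.6),170+int(250*.6),'rail'); z(100+int(250*.6),170+int(70*.6),'board'); z(100+int(50*.6),170+int(200*.6),'base'); z(100+int(300*.6),170+int(450*.6),'bench')
E
```

```text
tab top [0.5243 0.0919 0.0842]
tab top2 [0.5145 0.093  0.0842]
foot top [0.5    0.0948 0.0441]
stop top [0.5143 0.1099 0.042 ]
rail [0.4719 0.1008 0.0421]
board [0.4967 0.0493 0.0463]
base [0.4501 0.089  0.012 ]
bench [5.451e-01 1.643e-01 1.000e-04]
```

The depth check confirms seating: tab top 0.0842, foot top 0.0441, stop and rail tops 0.042. So the filler stands on the nest floor. I'll release it and rise.

{"api": "servo_tool", "payload": {"dp": [[0,0,-2.5],[0,0,-2.5],[0,0,-2.5],[0,0,-2.5],[0,0,-2.5],[0,0,-10],[0,0,-30],[0,0,-60]], "delta_rot": [[0,0,0],[0,0,0],[0,0,0],[0,0,0],[0,0,0],[0,0,0],[0,0,0],[0,0,0]], "hand": [0.17,0.35,0.4,0.4,0.4,0.4,0.4,0.4]}}

```text
time_s: 8.4
tcp_pos: [0.5241, 0.0929, 0.191]
ee_rot: [-0.19, -3.133, 0.002]
wrist_force: [1.0, -0.2, 0.9]
opening: 0.403
```

{"api": "servo_tool", "payload": {"dp": [[0,0,-40],[0,0,-85],[0,0,-130],[0,0,-135],[0,0,-135]], "delta_rot": [[0,0,0],[0,0,0],[0,0,0],[0,0,0],[0,0,0]], "hand": [0,0,0,0,0]}}

```text
time_s: 8.9
tcp_pos: [0.5254, 0.0933, 0.3285]
ee_rot: [0.19, 3.132, 0.003]
wrist_force: [-0.2, 0.5, -0.5]
opening: 0.001
```

```bash
python3 - <<'E'
from h import *
st=manip.read_state(); plan([],st); print(st['joint_positions'].round(2))
x=np.array([np.cos(np.radians(6.9)),-np.sin(np.radians(6.9)),0]); y=np.array([-x[1],x[0],0])
for n in ('side','top','wrist'):
    c=cam(n,st); im,d=optics.snapshot(n); cv2.imwrite(f'pics/{n}6.png',im); P=cloud(c,d)
    # jig frame approx origin: along xdir 507, along ydir 95ish
    q=P[d>0].reshape(-1,3); I=im[d>0]; X=q@x; Y=q@y
    s=(q[:,2]>.10)&(q[:,2]<.26)&(X>.575)&(X<.70)&(Y>.03)&(Y<.17); q2=q[s]; I2=I[s]
    if len(q2)<10: print(n,'none'); continue
    for lo in np.arange(.10,.26,.02):
        k=(q2[:,2]>=lo)&(q2[:,2]<lo+.02)
        if k.sum()>4: print(n,round(lo,2),k.sum(),'X',np.percentile(X[s][k],[3,50,97]).round(3),'Y',np.percentile(Y[s][k],[3,97]).round(3),'V',I2[k].mean(0).round())
    print(n,'zmax',np.percentile(q2[:,2],99).round(3))
    if n!='wrist':
        hsv=cv2.cvtColor(im,cv2.COLOR_BGR2HSV); g=cv2.inRange(hsv,(50,150,120),(70,255,255)); w=P[(g>0)&(d>0)]; w=w[(w[:,2]>.03)&(w[:,2]<.05)]; r=cv2.minAreaRect((w[:,:2]*1000).astype(np.float32)); print('board',np.round(r[0],1),np.round(r[1]),r[2])
E
```

```text
yaw 173.05 pos [0.5254 0.0933 0.3285] F [-0.2  0.5 -0.5] open 0.001 t 8.9
[ 0.47  0.21  0.12  0.   -1.47 -2.16]
side 0.1 87 X [0.605 0.607 0.614] Y [0.067 0.122] V [123. 125. 101.]
side 0.12 118 X [0.592 0.607 0.615] Y [0.067 0.115] V [ 97. 100.  77.]
side 0.14 143 X [0.592 0.608 0.615] Y [0.067 0.122] V [101. 103.  82.]
side 0.16 89 X [0.607 0.61  0.616] Y [0.067 0.121] V [119. 121.  98.]
side 0.18 186 X [0.593 0.609 0.617] Y [0.068 0.12 ] V [87. 90. 70.]
side 0.2 126 X [0.609 0.611 0.617] Y [0.067 0.121] V [68. 67. 57.]
side 0.22 113 X [0.61  0.613 0.618] Y [0.067 0.122] V [39. 38. 36.]
side zmax 0.228
board [517.7  33.8] [99. 82.] 82.73637390136719
top 0.1 36 X [0.604 0.605 0.606] Y [0.07  0.124] V [155. 150. 144.]
top 0.12 47 X [0.591 0.605 0.607] Y [0.07  0.119] V [85. 90. 94.]
top 0.14 66 X [0.591 0.606 0.608] Y [0.071 0.119] V [89. 91. 93.]
top 0.16 39 X [0.607 0.608 0.609] Y [0.071 0.124] V [125. 127. 127.]
top 0.18 137 X [0.592 0.605 0.609] Y [0.073 0.122] V [69. 73. 74.]
top 0.2 70 X [0.608 0.609 0.61 ] Y [0.07  0.124] V [84. 90. 64.]
top 0.22 136 X [0.609 0.612 0.617] Y [0.072 0.122] V [48. 48. 49.]
top zmax 0.23
board [516.8  34.1] [93. 77.] 83.14097595214844
wrist 0.1 659 X [0.607 0.607 0.608] Y [0.07  0.119] V [149. 156. 119.]
wrist 0.12 453 X [0.592 0.608 0.609] Y [0.069 0.117] V [137. 144. 108.]
wrist 0.14 448 X [0.592 0.597 0.609] Y [0.074 0.118] V [62. 62. 54.]
wrist 0.18 58 X [0.609 0.61  0.611] Y [0.078 0.085] V [139. 140. 119.]
wrist 0.2 243 X [0.609 0.61  0.611] Y [0.073 0.084] V [118. 119. 100.]
wrist zmax 0.213
```

The filler is released. The lid is at about 1.61 rad, with the hinge at X≈0.608 along the jig axis, the back face at about 0.618, and jig Y centre at about 0.096. Next I'll plan the route behind the lid and the arc.

```bash
cat >> h.py <<'E'
xd=np.array([np.cos(np.radians(6.9)),-np.sin(np.radians(6.9))]); yd=np.array([-xd[1],xd[0]])
def W(X,Y): return tuple(X*xd+Y*yd)
E
python3 - <<'E'
from h import *
plan([(*W(.66,.096),.34,173.1),(*W(.66,.096),.268,173.1)]); print(W(.66,.096))
print('arc: tool dp (x,z) rel to X=660,tipz=195')
for th in (1.6,1.5,1.4,1.3,1.2,1.1,1.0,.9,.8,.7,.6,.5,.4,.3,.2,.1):
    X=608-135*np.cos(th)+4*np.sin(th)+11-3; z=62+135*np.sin(th)+4*np.cos(th)-2*np.cos(th)
    print(th,round(660-X),round(195-z))
E
```

```text
yaw 173.06 pos [0.5245 0.0931 0.325 ] F [-0.3 -0.  -0.4] open 0.001 t 9.05
dp [-150.5, -59.3, -15.3] rot [-0.01, -0.023, -0.007]
dp [0.0, 0.0, 72.0] rot [0.0, 0.0, 0.0]
(np.float64(0.6667529822015602), np.float64(0.016014391194359698))
arc: tool dp (x,z) rel to X=660,tipz=195
1.6 36 -2
1.5 50 -2
1.4 63 0
1.3 76 2
1.2 89 6
1.1 102 12
1.0 114 18
0.9 125 26
0.8 135 35
0.7 145 45
0.6 153 55
0.5 161 67
0.4 167 79
0.3 172 91
0.2 176 104
0.1 178 118
```

{"api": "servo_tool", "payload": {"dp": [[0,0,-16],[-35,-10,-16],[-75,-30,-16],[-115,-45,-16],[-151,-59,-16],[-151,-59,-16],[-151,-59,-16]], "delta_rot": [[0,0,0],[0,0,0],[0,0,0],[0,0,0],[0,0,0],[0,0,0],[0,0,0]], "hand": [0,0,0,0,0,0,0]}}

```text
time_s: 9.75
tcp_pos: [0.6681, 0.0158, 0.3393]
ee_rot: [-0.192, -3.131, 0.002]
wrist_force: [-1.0, -0.2, -0.2]
opening: -0.002
```

{"api": "servo_tool", "payload": {"dp": [[0,0,25],[0,0,50],[0,0,72],[0,0,72],[0,0,72]], "delta_rot": [[0,0,0],[0,0,0],[0,0,0],[0,0,0],[0,0,0]], "hand": [0,0,0,0,0]}}

```text
time_s: 10.25
tcp_pos: [0.6672, 0.0167, 0.2713]
ee_rot: [0.189, 3.136, -0.001]
wrist_force: [-1.2, -0.7, 0.7]
opening: 0.002
```

{"api": "servo_tool", "payload": {"dp": [[12,0,0],[24,0,0],[36,0,-1],[43,0,-1],[50,0,-1],[57,0,0],[63,0,0],[63,0,0]], "delta_rot": [[0,0,0],[0,0,0],[0,0,0],[0,0,0],[0,0,0],[0,0,0],[0,0,0],[0,0,0]], "hand": [0,0,0,0,0,0,0,0]}}

```text
time_s: 11.05
tcp_pos: [0.6045, 0.0241, 0.2705]
ee_rot: [-0.19, -3.135, -0.0]
wrist_force: [0.0, 1.1, 0.6]
opening: 0.003
```

```bash
python3 - <<'E'
from h import *
plan([])
s,_=optics.snapshot('side'); t,_=optics.snapshot('top')
cv2.imwrite('pics/c7.png',np.hstack([cv2.resize(s[60:300,220:440],(440,480)),cv2.resize(t[150:310,250:370],(360,480))]))
E
```

```text
yaw 173.07 pos [0.6045 0.0241 0.2705] F [0.  1.1 0.6] open 0.003 t 11.05
```

View pics/c7.png

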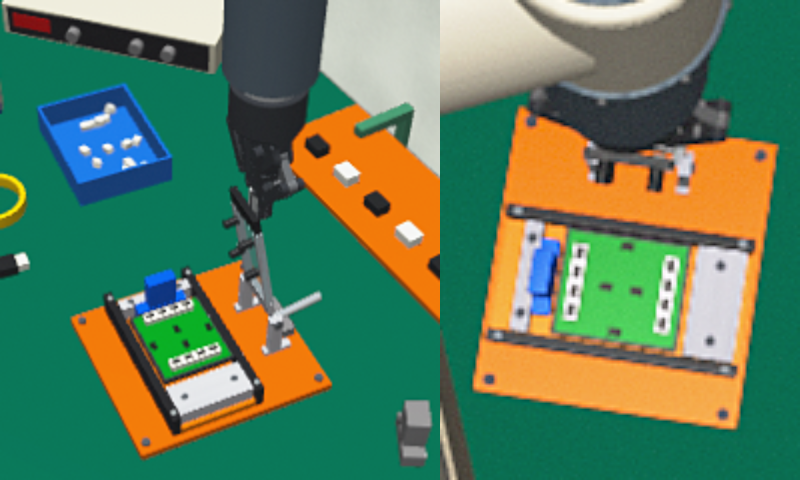

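The lid is swinging: in the side crop it leans toward the robot with its top at (245,200), and the filler stands upright in the gap at (160,290). I'll continue the arc.

{"api": "servo_tool", "payload": {"dp": [[13,0,3],[26,0,7],[39,0,13],[51,0,19],[62,0,27],[72,0,36],[82,0,46],[90,0,56]], "delta_rot": [[0,0,0],[0,0,0],[0,0,0],[0,0,0],[0,0,0],[0,0,0],[0,0,0],[0,0,0]], "hand": [0,0,0,0,0,0,0,0]}}

```text
time_s: 11.95
tcp_pos: [0.5155, 0.0348, 0.214]
ee_rot: [-0.19, -3.136, 0.0]
wrist_force: [0.0, 0.3, 0.4]
opening: 0.002
```

{"api": "servo_tool", "payload": {"dp": [[8,0,12],[14,0,24],[19,0,36],[22,0,49],[22,0,52],[22,0,52]], "delta_rot": [[0,0,0],[0,0,0],[0,0,0],[0,0,0],[0,0,0],[0,0,0]], "hand": [0,0,0,0,0,0]}}

```text
time_s: 12.55
tcp_pos: [0.494, 0.0374, 0.162]
ee_rot: [-0.19, -3.135, 0.001]
wrist_force: [0.3, 0.3, -0.4]
opening: -0.001
```

{"api": "servo_tool", "payload": {"dp": [[0,0,-30],[0,0,-60],[0,0,-60]], "delta_rot": [[0,0,0],[0,0,0],[0,0,0]], "hand": [0,0,0]}}

```text
time_s: 12.85
tcp_pos: [0.4967, 0.0378, 0.2275]
ee_rot: [0.189, 3.127, 0.003]
wrist_force: [-0.6, -0.4, -0.2]
opening: 0.002
```

```bash
python3 - <<'E'
from h import *
st=manip.read_state(); plan([(*W(.454,.096),.20,173.1)],st)
s,ds=optics.snapshot('side'); t,_=optics.snapshot('top'); c=cam('side'); P=cloud(c,ds)
w,dw=optics.snapshot('wrist'); Pw=cloud(cam('wrist',st),dw)
for n,P,d,im in (('side',P,ds,s),('wrist',Pw,dw,w)):
    q=P[d>0]; V=im[d>0].max(1); X=q[:,:2]@xd; Y=q[:,:2]@yd
    for a in np.arange(.43,.61,.01):
        k=(X>=a)&(X<a+.01)&(Y>.075)&(Y<.117)&(q[:,2]>.06)&(q[:,2]<.12)
        if k.sum()>5: print(n,round(a,2),k.sum(),np.percentile(q[k,2],[5,50,95]).round(3),np.percentile(Y[k],[2,98]).round(3),np.median(V[k]))
cv2.imwrite('pics/c8.png',np.hstack([cv2.resize(s[130:300,230:400],(400,400)),cv2.resize(w,(533,400))[:,66:466]]))
E
```

```text
yaw 173.09 pos [0.4967 0.0378 0.2275] F [-0.6 -0.4 -0.2] open 0.002 t 12.85
dp [34.8, -1.3, 27.2] rot [0.025, 0.086, -0.001]
side 0.44 46 [0.086 0.091 0.095] [0.076 0.116] 42.0
side 0.45 61 [0.088 0.091 0.093] [0.076 0.116] 46.0
side 0.46 67 [0.087 0.09  0.092] [0.076 0.115] 45.0
side 0.47 67 [0.085 0.088 0.091] [0.075 0.115] 220.0
side 0.48 65 [0.084 0.087 0.09 ] [0.075 0.115] 219.0
side 0.49 65 [0.082 0.085 0.088] [0.075 0.115] 222.0
side 0.5 59 [0.081 0.083 0.086] [0.077 0.115] 229.0
side 0.51 61 [0.079 0.081 0.085] [0.078 0.115] 229.0
side 0.52 62 [0.076 0.079 0.082] [0.076 0.115] 218.0
side 0.53 61 [0.076 0.079 0.082] [0.076 0.116] 208.0
side 0.54 58 [0.074 0.076 0.079] [0.076 0.114] 193.0
side 0.55 58 [0.072 0.074 0.077] [0.076 0.116] 237.0
side 0.56 59 [0.07  0.073 0.076] [0.075 0.117] 237.0
side 0.57 58 [0.069 0.071 0.074] [0.076 0.115] 237.0
side 0.58 55 [0.067 0.07  0.072] [0.076 0.114] 227.0
side 0.59 59 [0.065 0.068 0.07 ] [0.076 0.116] 230.0
side 0.6 38 [0.062 0.066 0.069] [0.077 0.116] 232.5
wrist 0.44 561 [0.091 0.096 0.098] [0.076 0.116] 39.0
wrist 0.45 1336 [0.095 0.096 0.097] [0.076 0.116] 54.0
wrist 0.46 1220 [0.093 0.094 0.096] [0.076 0.116] 52.0
wrist 0.47 1159 [0.091 0.093 0.094] [0.076 0.116] 240.0
wrist 0.48 1118 [0.09  0.091 0.093] [0.076 0.116] 239.0
wrist 0.49 1004 [0.088 0.089 0.091] [0.076 0.116] 239.0
wrist 0.5 958 [0.087 0.088 0.089] [0.076 0.116] 239.0
wrist 0.51 555 [0.085 0.086 0.088] [0.076 0.116] 238.0
wrist 0.52 64 [0.084 0.085 0.086] [0.075 0.117] 196.0
wrist 0.6 77 [0.071 0.072 0.073] [0.093 0.1  ] 235.0
```

View pics/c8.png

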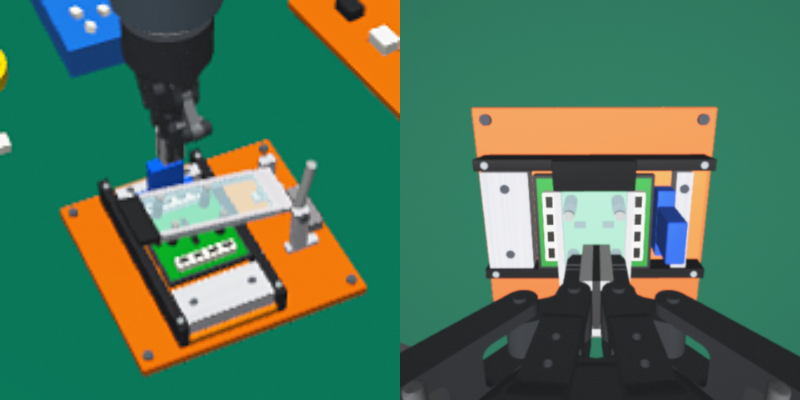

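The lid is at about 0.17 rad with its lip at X≈0.454 and z≈0.09. The filler stands upright. I'll move over the lip and press.

{"api": "servo_tool", "payload": {"dp": [[18,0,0],[35,-1,15],[35,-1,27],[35,-1,40],[35,-1,52],[35,-1,64],[35,-1,74],[35,-1,82]], "delta_rot": [[0,0,0],[0,0,0],[0,0,0],[0,0,0],[0,0,0],[0,0,0],[0,0,0],[0,0,0]], "hand": [0,0,0,0,0,0,0,0]}}

```text
time_s: 13.8
tcp_pos: [0.4583, 0.0405, 0.1392]
ee_rot: [-0.19, -3.133, 0.001]
wrist_force: [-4.5, 0.4, 5.5]
opening: 0.001
```

{"api": "servo_tool", "payload": {"dp": [[0,0,0],[0,0,0]], "delta_rot": [[0,0,0],[0,0,0]], "hand": [0,0]}}

```text
time_s: 14.0
tcp_pos: [0.4592, 0.0407, 0.1402]
ee_rot: [-0.19, -3.136, 0.001]
wrist_force: [-0.9, -0.1, 1.4]
opening: -0.003
```

{"api": "servo_tool", "payload": {"dp": [[0,0,1.5],[0,0,3],[0,0,4.5],[0,0,5],[0,0,5]], "delta_rot": [[0,0,0],[0,0,0],[0,0,0],[0,0,0],[0,0,0]], "hand": [0,0,0,0,0]}}

```text
time_s: 14.5
tcp_pos: [0.4592, 0.0407, 0.1383]
ee_rot: [0.189, 3.134, -0.0]
wrist_force: [-13.4, 0.9, 27.3]
opening: 0.002
```

```bash
cat > chk.py <<'E'
from h import *
st=manip.read_state(); plan([],st)
s,ds=optics.snapshot('side'); w,dw=optics.snapshot('wrist')
for n,c,d,im in (('side',cam('side'),ds,s),('wrist',cam('wrist',st),dw,w)):
    P=cloud(c,d); q=P[d>0]; I=im[d>0]; X=q[:,:2]@xd; Y=q[:,:2]@yd
    k=(X>.47)&(X<.60)&(Y>.075)&(Y<.117)&(q[:,2]>.055)&(q[:,2]<.09)
    if k.sum()>50: a=np.polyfit(X[k],q[k,2],1); print(n,'lid slope',(-a[0]).round(4),'z@.454',np.polyval(a,.454).round(4),'z@hinge',np.polyval(a,.608).round(4),k.sum())
    hsv=cv2.cvtColor(I[None],cv2.COLOR_BGR2HSV)[0]; g=(hsv[:,0]>50)&(hsv[:,0]<70)&(hsv[:,1]>120)&(hsv[:,2]>120)&(q[:,2]>.02)&(q[:,2]<.06)&((Y<.065)|(Y>.13))
    print(n,'board z',np.percentile(q[g,2],[10,50,90]).round(4),g.sum())
    r=(X>.44)&(X<.452)&(Y>.02)&(Y<.16)&(q[:,2]>.03)&(q[:,2]<.05); print(n,'rail z',np.median(q[r,2]).round(4),r.sum())
    b=(hsv[:,0]>100)&(hsv[:,0]<130)&(hsv[:,1]>120)&(q[:,2]>.03)&(X>.44)&(X<.57)&(Y>.135)&(Y<.18); print(n,'filler z',np.percentile(q[b,2],[5,50,95]).round(4),'XY',X[b].mean().round(3),Y[b].mean().round(3))
import sys
cv2.imwrite(sys.argv[1],np.hstack([cv2.resize(s[130:300,230:400],(400,400)),cv2.resize(w,(533,400))[:,66:466]]))
E
python3 chk.py pics/c9.png
```

```text
yaw 173.12 pos [0.4592 0.0407 0.1383] F [-13.4   0.9  27.3] open 0.002 t 14.5
side lid slope -0.0039 z@.454 0.0651 z@hinge 0.0657 757
side board z [0.0393 0.0417 0.0443] 101
side rail z nan 0
side filler z [0.0401 0.0628 0.0845] XY 0.517 0.151
wrist lid slope 0.0075 z@.454 0.0665 z@hinge 0.0653 439
wrist board z [0.0416 0.0423 0.0431] 1059
wrist rail z 0.0349 210
wrist filler z [0.0317 0.0439 0.082 ] XY 0.486 0.153
  return _methods._mean(a, axis=axis, dtype=dtype,
  ret = ret.dtype.type(ret / rcount)
```

{"api": "servo_tool", "payload": {"dp": [[0,0,-1],[0,0,-1],[0,0,-1],[0,0,-1],[0,0,-1],[0,0,-1],[0,0,-1],[0,0,-1]], "delta_rot": [[0,0,0],[0,0,0],[0,0,0],[0,0,0],[0,0,0],[0,0,0],[0,0,0],[0,0,0]], "hand": [0,0,0,0,0,0,0,0]}}

```text
time_s: 15.4
tcp_pos: [0.4592, 0.0407, 0.1385]
ee_rot: [0.189, 3.134, 0.0]
wrist_force: [-8.1, 1.5, 19.4]
opening: 0.0
```

```bash
python3 chk.py pics/c10.png 2>/dev/null
```

```text
yaw 173.1 pos [0.4592 0.0407 0.1385] F [-8.1  1.5 19.4] open 0.0 t 15.4
side lid slope -0.0022 z@.454 0.0653 z@hinge 0.0657 765
side board z [0.0396 0.0415 0.0442] 100
side rail z nan 0
side filler z [0.0404 0.0615 0.0848] XY 0.517 0.151
wrist lid slope -0.0064 z@.454 0.0658 z@hinge 0.0668 441
wrist board z [0.0417 0.0424 0.0432] 1065
wrist rail z 0.0342 167
wrist filler z [0.0316 0.0439 0.082 ] XY 0.486 0.153
```

View pics/c10.png

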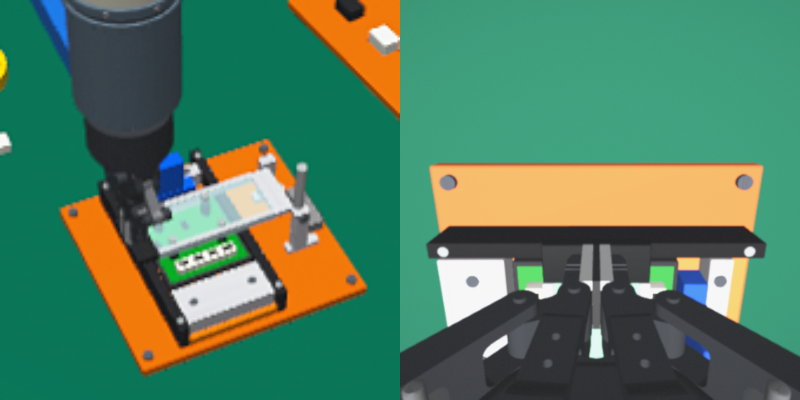

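The last picture shows the lid level, with the closed fingers on the lip at about (135,235) in the side crop. The filler is upright at (172,175). When I eased the push from 27 to 19 N, the tool rose only 0.2 mm, so the lid is on its hard stop. Handing in.

```bash
python3 -c "
from plant import job
print(job.sign_off())"
```

```text
the job is handed in; nothing more can be done
None
```

I put the smallest blue filler upright into the roughly 19 mm gap at the slim-stop end and let go of it. Then I swung the lid down from behind and pressed its lip. I handed in at 15.5 s with the shut gripper still holding the lip down at about 19 N.

**Last checks**
- **Filler:** the tab top measured 84 mm just before I let go, which matches standing on the nest floor. It read about 84–85 mm from the side camera with the lid closed.
- **Lid:** the slope was within about 0.01 rad of level. The tool height barely changed (0.2 mm) when I eased the push from 27 to 19 N, so the lid is fully closed.
- **Board:** the face is at about 42 mm, against the given 42 mm rail tops.

**Checks that failed or disagreed**
- The rail height check next to the pressed lip gave no usable reading (nothing from the side camera, about 34 mm from the wrist), so I rely on the 42.1 mm rail top read before pressing.
- The wrist camera read about 2–2.5 mm off in y against the fixed cameras. I compensated by measuring the filler and the gap in the same picture.
- About 8 N of sideways force remained at the lip. The tool position stayed steady.
- I did not measure the other loose things again at the end. No move went near them.

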